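Power up the desk in order

ROBOT

A 6-joint arm with a two-finger parallel gripper is mounted at the origin on a cart in front of the work surface, level with it; the furniture and walls round the work are solid. World frame = base frame: x ahead of the robot, y to its left, z up, the work surface at z = 0. Lengths are in m, angles in rad, forces in N, time in s.
With the tool pointing down it reaches from about 0.25 to 0.725 m from the base axis. Payload 4 kg.
Tool frame: the origin (TCP) lies midway between the tips of the shut fingers; the grasp point (between the pads) lies 19 mm behind it (bot.grip_point_offset is the distance from the TCP to the grasp point, in m); z points along the fingers, y is the line along which they close (so a half turn about z gives the same grasp; the last joint's range is limited). The gripper opens to 85 mm and grips with 20 to 120 N. Pads are 22 mm wide; open, the fingers measure 114 mm over their backs; the gripper's body (76 mm by 85 mm) begins 54 mm behind the grasp point. The pads swing forward as they close: fully open they stand 13 mm farther back than shut.
Start: joints at [-1.176, 0.241, 0.005, 1.335, 0, 1.571], TCP at [0.192, -0.462, 0.231] pointing down, gripper open.
Joint ranges: [-2.72, 2.72], [-1.05, 1.87], [-1.09, 1.28], [-1.99, 2.15], [-1.42, 1.44], [-3.14, 3.14]. Speed limits (rad/s): [2.79, 2.79, 3.14, 3.14, 3.14, 3.14].

INTERFACE

Orientations are given as a unit quaternion [x, y, z, w].
In Python, from workcell import bot gives the robot as it stands.
- The arm moves only by the tool step_arm, never from a script. Its argument "targets" is text: rows parted by semicolons, each of 7 numbers parted by spaces: the opening, from -1 (shut) to 1 (fully open), so that 0 is half open, then the shift along the world's x, y, z normalised to -1 to 1, where 1 is 0.5 m, then the turn, a rotation vector about the world's x, y, z normalised to -1 to 1, where 1 is pi/4 rad. In form: gripper x y z wx wy wz; .... A call has 1 to 10 rows; each row is the pose to reach, as a shift and turn from the pose commanded when the call began; what a row does not reach only later rows make up. A row lasts 1/12 s, in which the tool goes at most 41.7 mm and 7.16 degrees, less where a joint would pass 70% of its speed; a pose out of reach is approached as far as the arm can. A call with a number of a shift or a turn outside -1 to 1 is refused whole. A call with a gripper value outside its range is refused whole. The fingers move at their own pace and stop on an object; the grip force is fixed at half the most. Time passes only in rows, so rows that repeat a pose let the fingers close. It gives the time, the measured TCP pose, the force, the opening and the grip force at its end, in the units of the state.
- bot.get_obs(): the state, without advancing time (a new reading comes with each control period).
- bot.camera(name): name is "scene" or "top" or "wrist"; returns the picture (480x640x3 uint8, red, green, blue); there is no depth.
- bot.camera_info(name): a dict with "vertical_fov" (degrees; the focal length in pixels is half the picture's height over the tangent of half this angle, whatever the lens; pixels are square), "cx", "cy" (the principal point, pixels), "pose" (4x4, takes a point from camera to world coordinates). Camera axes: x right, y up, looking along -z (the intrinsics and any distortion apply to the point x, -y, -z); pixel columns grow to the right and rows downward; lengths in m; the calibration is good to about 2 mm. A picture is of the moment at which its call begins: read the wrist's pose just before it. camera_info takes no time and is no camera call; for the wrist camera it gives the pose at the moment of the call.
- bot.job_done(): hands the job in; it is judged then, once.
The state is a dict: "clock": time; "joint_pos": joint angles; "joint_vel": joint speeds; "tau": joint torques, N m; "eef_pos": TCP position; "tool_rot": TCP orientation; "ft_force": force on the tool from outside, world axes, zero at the start; "ft_torque": the same for the moment, N m; "grip_width": finger opening in m; "grasp_force": force on a finger pad.
Only numpy, scipy, OpenCV 4.12 (cv2) and the standard library are available. Lean on these libraries where they do the work, as an engineer would, in place of code of your own. Each camera call takes 0.05 s, during which the arm holds its last target. There are 200 camera calls.

TASK

Power up the desk equipment in the right order, pressing lightly with a fingertip: first tip the power strip's rocker switch over by pressing its raised half (the right-hand one, seen from the robot), then press the square key on top of the oblong drive box down until it stays in, and last the round key on top of the square amplifier in the same way. Do not lift or shove the three devices, and leave the small things between them where they are.

Things in the scene. Friction and masses are not known exactly. Their poses are not given: they have to be found in the camera images.
- strip: Black power strip lying flat on the desk, not fixed, 56 wide x 269 long x 47 mm high, 0.4 to 0.85 kg. Origin: centre of its underside; y runs along its length, z up. Its rocker switch lies near the -y end (the far end, seen from the robot), the sockets along the rest. Its upper face beside the rocker is at z = 42 mm.
- strip_switch (a joint): Rocker of the power strip, rad: 0 to 0.06 at the start (off, its half on the strip's -x side stands up), 0.349 fully on (that half down, the +x half up). It turns about the strip's y direction at strip x = -1, y = -84, z = 39 mm. Friction of about 2 N at the fingertip, no spring: it stays where it is left. Pressing both halves at once stops it halfway.
- rocker_spot (a point): Top of the raised half of the rocker (10 mm across the strip by 12 mm along it), at strip x = -7, y = -84, z = 47 mm; fixed to the strip, with its axes. The fingertip must bear on this half only; a wide tip may overhang outwards over the strip's -x edge. Fully on, the outer edge of this half is about 4 mm lower, just above the strip's face.
- drive: Oblong aluminium external drive box on four feet, not fixed, 125 (x) x 85 (y) x 50 mm high, 0.55 to 1.15 kg, vent slots on the +x half of its top. Origin: centre of its underside, x lengthwise, z up; the key lies on the -x half of the top.
- square_spot (a point): Centre of the top of the drive box's square key as it stands out, at drive x = -32, y = 0, z = 59 mm; fixed to the box (does not go down with the key).
- drive_key (a joint): Square key of the drive box, 24 x 24 mm, standing 9 mm above the box top; metres pressed down: 0 out, 0.006 fully in (top then 3 mm above the box). About 2 N of friction, no spring: it stays where it is pushed to.
- amp: Square black audio amplifier on four feet, not fixed, 100 x 100 x 45 mm high, 0.55 to 1.15 kg, with a light front panel and a 30 mm volume knob on its -x face (standing out 14 mm) and brass terminals on its +x face. Origin: centre of its underside, z up.
- round_spot (a point): Centre of the top of the amplifier's round key as it stands out, at amplifier x = +18, y = +18, z = 54 mm; fixed to the amplifier (does not go down with the key).
- amp_key (a joint): Round key of the amplifier, 24 mm in diameter, standing 9 mm above its top; metres pressed down: 0 out, 0.006 fully in (top then 3 mm above the case). About 2 N of friction, no spring: it stays where it is pushed to.
- tin: Bystander: round flat tin, 50 mm in diameter, 19 mm high. Origin under its centre.
- balm: Bystander: standing lip balm stick, 17 mm in diameter, 67 mm high, topples easily. Origin under its centre.
- sharpener: Bystander: pencil sharpener, 15 x 25 x 12 mm. Origin under its centre.
- eraser: Bystander: eraser in a sleeve, 19 x 43 x 13 mm. Origin under its centre.
- small_clip: Bystander: small binder clip, 25 x 14 x 15 mm. Origin under its centre.
Things that resemble listed ones, but are neither listed nor needed, are in the scene too. Leave any green look-alike of the amp alone.

How it is judged:
By the outcome, as a careful person would: the job done as asked, in the order asked, and still so for the second after the job is handed in, with the robot touching nothing.
It also fails if it takes over 51 s, if anything falls off the work surface, if the arm or the gripper's body presses on something with over 40 N, if the wrist force passes 120 N, or if a joint passes its speed limit or range.

## Working session

There is one attempt and no reset: what is moved stays moved. The work goes in short steps, Python scripts to look and compute and a tool call to move; the robot and the scene stay as the last step left them, time stands still between calls to the robot, and variables do not carry over. Pictures are saved under pics/ and viewed, at most 10 in all, crops included, and the job is handed in when it is done.

Besides the shell and the picture viewer there is one more tool, called after "Call:" in YAML: its name, and indented under it one key for each argument. step_arm: Moves the arm, as the interface text tells. Scaled input: -1 to 1 covers 0.5 m each way for a shift and pi/4 rad each way for a turn. Its arguments: {"type":"object","properties":{"targets":{"type":"string"}},"required":["targets"]}

```bash
mkdir -p pics; ls; python3 - <<'E'
from workcell import bot
import cv2,numpy as np
for n in ("scene","top"):
    im=bot.camera(n); cv2.imwrite(f"pics/{n}0.png",im[:,:,::-1]); i=bot.camera_info(n); print(n,{k:(np.round(v,3).tolist() if k=="pose" else v) for k,v in i.items()})
o=bot.get_obs(); print({k:np.round(v,3).tolist() for k,v in o.items()})
E
```

```text
pics
scene {'vertical_fov': 54.51256273191641, 'cx': 316.7333201482271, 'cy': 231.58268703543936, 'pose': [[-0.885, 0.298, -0.358, 0.109], [-0.466, -0.555, 0.69, 0.82], [0.007, 0.777, 0.63, 0.814], [0.0, 0.0, 0.0, 1.0]]}
top {'vertical_fov': 46.34212418536043, 'cx': 314.42141448999075, 'cy': 233.11722128275503, 'pose': [[-0.013, 0.986, -0.167, 0.256], [-1.0, -0.014, -0.004, 0.019], [-0.007, 0.167, 0.986, 1.605], [0.0, 0.0, 0.0, 1.0]]}
{'clock': 0.1, 'joint_pos': [-1.176, 0.241, 0.004, 1.335, 0.0, 1.571], 'joint_vel': [-0.001, -0.002, 0.003, -0.002, 0.0, 0.002], 'tau': [-0.0, -37.314, 25.301, 0.011, 0.0, -0.0], 'eef_pos': [0.192, -0.461, 0.23], 'tool_rot': [0.981, 0.196, -0.0, -0.001], 'ft_force': [0.26, -0.771, -0.504], 'ft_torque': [-0.019, -0.014, 0.006], 'grasp_force': 0.0, 'grip_width': 0.086}
```

View pics/top0.png

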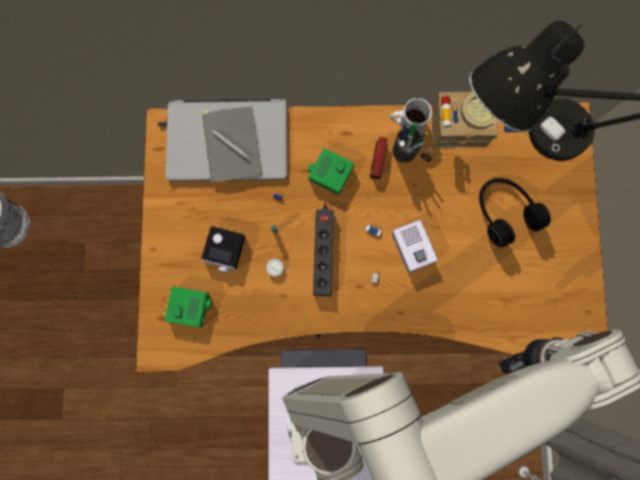

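View pics/scene0.png

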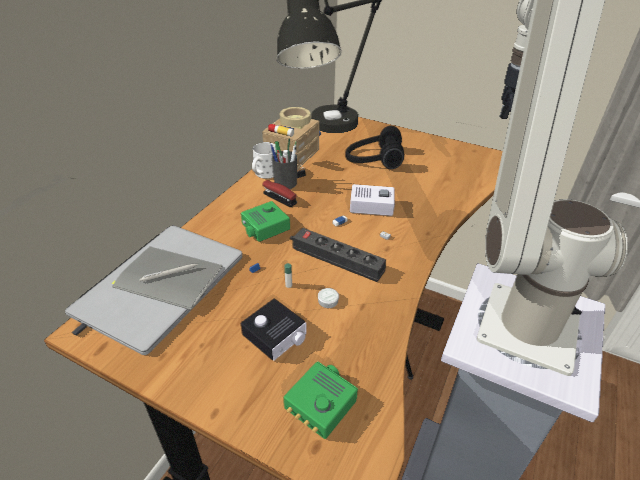

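The top view shows:
- **Strip:** (323,250), with its red rocker at (324,218).
- **Drive box:** white, at (415,245), square key at (420,256).
- **Amp:** black, at (223,249), white round key at (217,239).
- **Look-alikes:** the green boxes at (331,171) and (188,307). I'll leave these alone.

The scene view shows the rocker at (307,235), the drive key at (384,194) and the amp key at (261,321).

```bash
cat > h.py <<'E'
import numpy as np, cv2
from workcell import bot
def ray(info,uv):
    f=240/np.tan(np.radians(info["vertical_fov"])/2); P=np.array(info["pose"])
    d=np.array([(uv[0]-info["cx"])/f,-(uv[1]-info["cy"])/f,-1]); d=P[:3,:3]@d
    return P[:3,3],d/np.linalg.norm(d)
def at_z(info,uv,z):
    o,d=ray(info,uv); return o+d*(z-o[2])/d[2]
def tri(obs):
    A=np.zeros((3,3));b=np.zeros(3);R=[ray(i,u) for i,u in obs]
    for o,d in R: M=np.eye(3)-np.outer(d,d);A+=M;b+=M@o
    p=np.linalg.solve(A,b); return p,[np.linalg.norm((np.eye(3)-np.outer(d,d))@(p-o)) for o,d in R]
E
python3 - <<'E'
from h import *
t,s=bot.camera_info("top"),bot.camera_info("scene")
for n,a,b,z in [("rocker",(324,218),(307,235),.045),("dkey",(420,256),(384,193),.059),("akey",(217,239),(261,321),.054)]:
    p,e=tri([(t,a),(s,b)]); print(n,p.round(3),np.round(e,4),at_z(t,a,z).round(3),at_z(s,b,z).round(3))
for n,a in [("strip near",(322,294)),("strip far",(325,211)),("tin",(275,268)),("balm",(274,230)),("lamp",(510,90))]: print(n,at_z(t,a,.03).round(3))
w=bot.camera_info("wrist");o=bot.get_obs();print(w["vertical_fov"],w["cx"],w["cy"],np.round(w["pose"],3),o["eef_pos"])
E
```

```text
rocker [ 0.564 -0.002  0.042] [0.0006 0.0006] [ 0.564 -0.001  0.045] [0.562 0.002 0.045]
dkey [ 0.453 -0.267  0.051] [0.0012 0.0012] [ 0.45  -0.266  0.059] [ 0.45  -0.255  0.059]
akey [0.508 0.301 0.048] [0.0005 0.0005] [0.507 0.3   0.054] [0.505 0.305 0.054]
strip near [0.351 0.007 0.03 ]
strip far [ 0.588 -0.005  0.03 ]
tin [0.425 0.139 0.03 ]
balm [0.534 0.142 0.03 ]
lamp [ 0.947 -0.56   0.03 ]
71.97517980269673 317.96848366032725 243.2085696451177 [[ 0.384  0.881  0.276  0.262]
 [-0.923  0.367  0.113 -0.432]
 [-0.002 -0.299  0.954  0.374]
 [ 0.     0.     0.     1.   ]] [ 0.19209365 -0.46101138  0.23047784]
```

Call:
step_arm:
  targets: "-1 0.08 0.08 0.02 0 0 0.15; -1 0.16 0.16 0.04 0 0 0.3; -1 0.22 0.22 0.05 0 0 0.45; -1 0.28 0.28 0.06 0 0 0.6; -1 0.34 0.34 0.07 0 0 0.75; -1 0.4 0.4 0.08 0 0 0.9; -1 0.46 0.46 0.09 0 0 1; -1 0.52 0.52 0.1 0 0 1; -1 0.56 0.56 0.1 0 0 1; -1 0.58 0.58 0.1 0 0 1"

```text
clock: 0.93
eef_pos: [0.4836, -0.1695, 0.2814]
tool_rot: [0.831, 0.557, 0.0, 0.0]
ft_force: [-0.2, -0.9, 0.4]
grip_width: 0.0002
grasp_force: 0.0
```

Call:
step_arm:
  targets: "-1 0.02 0.02 0 0 0 0.15; -1 0.02 0.04 0 0 0 0.3; -1 0.02 0.06 0 0 0 0.43; -1 0.02 0.06 0 0 0 0.43; -1 0.02 0.06 0 0 0 0.43"

```text
clock: 1.35
eef_pos: [0.4922, -0.1412, 0.2809]
tool_rot: [0.726, 0.688, -0.0, -0.0]
ft_force: [0.4, 0.5, -0.4]
grip_width: 0.0002
grasp_force: 0.0
```

```bash
cat > snap.py <<'E'
import sys,pickle
from h import *
n=sys.argv[1]; i=bot.camera_info("wrist"); im=bot.camera("wrist"); cv2.imwrite(f"pics/{n}.png",im[:,:,::-1]); pickle.dump(i,open(f"{n}.pkl","wb"))
o=bot.get_obs(); print({k:np.round(o[k],4).tolist() for k in ("clock","eef_pos","tool_rot","ft_force","joint_pos","grip_width")})
E
python3 snap.py w1
```

```text
{'clock': 1.4, 'eef_pos': [0.4921, -0.1417, 0.281], 'tool_rot': [0.7263, 0.6873, -0.0003, -0.0002], 'ft_force': [-1.3617, 0.2443, 0.9078], 'joint_pos': [-0.2802, 0.2504, 0.1463, 1.4673, -0.0004, 1.3458], 'grip_width': 0.0}
```

View pics/w1.png

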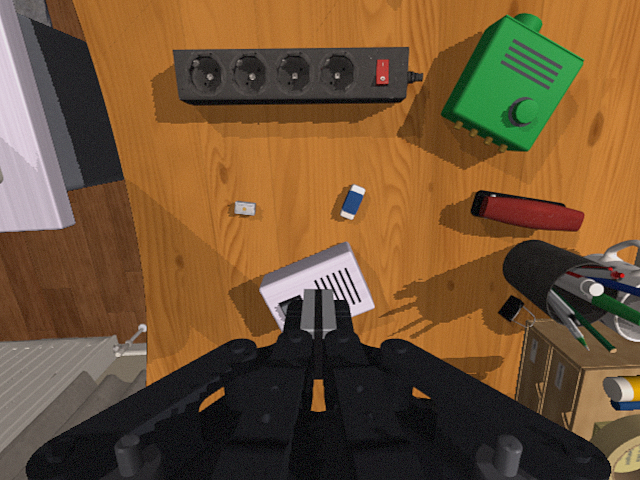

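The wrist view shows the strip along the top, with its red rocker at (382,71). The drive box is at (317,285), partly behind the fingers. The green look-alike is at (515,85).

```bash
python3 - <<'E'
from h import *; import pickle
w=pickle.load(open("w1.pkl","rb")); t=bot.camera_info("top")
print("rocker centre",at_z(w,(382,71),.044).round(4), tri([(w,(382,71)),(t,(324,218))]))
a,b=at_z(w,(174,50),.042),at_z(w,(408,47),.042); print("left edge",a.round(4),b.round(4),np.arctan2(*(b-a)[[1,0]]))
a,b=at_z(w,(180,98),.042),at_z(w,(406,95),.042); print("right edge",a.round(4),b.round(4),np.arctan2(*(b-a)[[1,0]]))
for u in [(260,290),(348,243),(373,304)]: print("drive corner",at_z(w,u,.05).round(4))
im=cv2.imread("pics/w1.png")[30:120,160:430]; cv2.imwrite("pics/w1c.png",cv2.resize(im,None,fx=2.9,fy=2.9,interpolation=cv2.INTER_CUBIC))
E
```

```text
rocker centre [ 5.658e-01 -5.000e-04  4.400e-02] (array([ 0.56441088, -0.00122798,  0.04779352]), [np.float64(0.0006927723597039726), np.float64(0.0006927723597040438)])
left edge [0.353 0.031 0.042] [0.5927 0.0205 0.042 ] -0.043679388628043776
right edge [ 0.351  -0.0143  0.042 ] [ 0.5917 -0.0246  0.042 ] -0.042771994383757825
drive corner [ 0.4139 -0.239   0.05  ]
drive corner [ 0.5249 -0.1838  0.05  ]
drive corner [ 0.5542 -0.2661  0.05  ]
```

View pics/w1c.png

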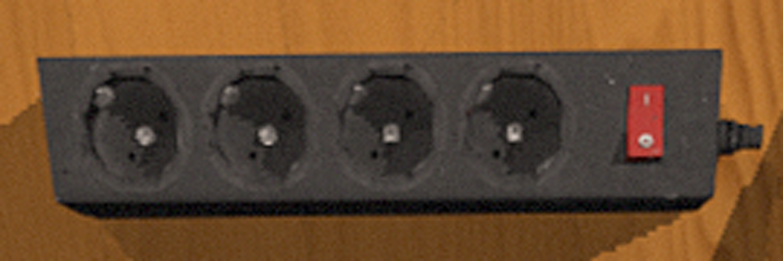

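The enlarged crop shows the red rocker at crop (646,121), which is full-image (383,72). It is on the far end of the strip, past the four sockets. I'll hover beside its right-hand half.

Call:
step_arm:
  targets: "-1 0.04 0.07 -0.05 0 0 0.015; -1 0.08 0.13 -0.1 0 0 0.015; -1 0.12 0.19 -0.15 0 0 0.015; -1 0.146 0.248 -0.2 0 0 0.015; -1 0.146 0.248 -0.27 0 0 0.015; -1 0.146 0.248 -0.34 0 0 0.015; -1 0.146 0.248 -0.4 0 0 0.015; -1 0.146 0.248 -0.4 0 0 0.015; -1 0.146 0.248 -0.4 0 0 0.015"

```text
clock: 2.15
eef_pos: [0.5637, -0.0183, 0.0799]
tool_rot: [0.722, 0.692, -0.002, -0.002]
ft_force: [-0.3, 0.3, 0.4]
grip_width: -0.0
grasp_force: 0.0
```

```bash
python3 snap.py w2; python3 -c "
import cv2
im=cv2.imread('pics/w2.png')[140:380,170:470]; cv2.imwrite('pics/w2c.png',cv2.resize(im,None,fx=2.5,fy=2.5,interpolation=cv2.INTER_CUBIC))"
```

```text
{'clock': 2.2, 'eef_pos': [0.5657, -0.0184, 0.0821], 'tool_rot': [0.7222, 0.6916, 0.0, 0.0001], 'ft_force': [1.0829, -0.0687, 0.8341], 'joint_pos': [-0.0324, 0.4738, -0.0611, 1.0357, -0.0001, 1.5816], 'grip_width': 0.0}
```

View pics/w2c.png

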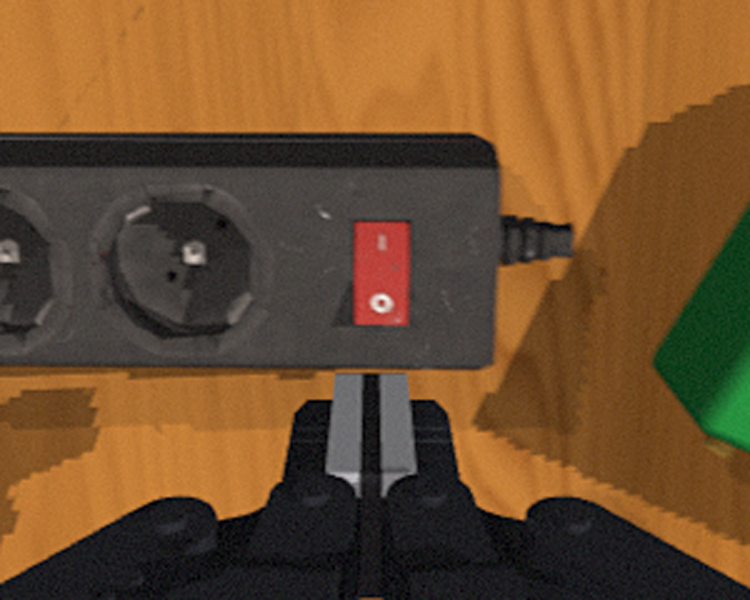

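The close crop shows the rocker from crop (354,222) to (410,325), with the lower half raised and marked O. The fingertip's leading edge is at crop y≈373, centred on x≈371.

```bash
python3 - <<'E'
from h import *; import pickle
w=pickle.load(open("w2.pkl","rb")); g=lambda x,y:(x/2.5+170,y/2.5+140)
print("outer edge mid z47",at_z(w,g(382,325),.047).round(4),"inner end z43",at_z(w,g(382,222),.042).round(4))
print("strip edges z42",at_z(w,g(382,367),.042).round(4),at_z(w,g(382,167),.042).round(4))
for z in (.082,): print("tip edge",at_z(w,g(371,373),z).round(4),at_z(w,g(334,373),z).round(4),at_z(w,g(408,373),z).round(4))
# predicted pixels for finger edges at tip
P=np.linalg.inv(w["pose"]); f=240/np.tan(np.radians(w["vertical_fov"])/2)
e=np.array([.5657,-.0184,.0821])
for d in ((0,0),(0,.011),(0,-.011)):
    p=P@np.r_[e+[d[0],d[1],0],1]; print(d,(w["cx"]+f*p[0]/-p[2]-170)*2.5,(w["cy"]-f*p[1]/-p[2]-140)*2.5)
E
```

```text
outer edge mid z47 [ 0.566  -0.0133  0.047 ] inner end z43 [0.5669 0.0098 0.042 ]
strip edges z42 [ 0.5655 -0.0262  0.042 ] [0.5674 0.0225 0.042 ]
tip edge [ 0.5637 -0.0088  0.082 ] [ 0.5568 -0.0085  0.082 ] [ 0.5707 -0.0091  0.082 ]
(0, 0) 383.44406885767995 418.6710487520966
(0, 0.011) 381.14672748955 366.15665541131204
(0, -0.011) 385.6477842448943 469.0452675167734
```

Call:
step_arm:
  targets: "-1 0.004 0.003 -0.03 0 0 0; -1 0.004 0.003 -0.056 0 0 0; -1 0.004 0.003 -0.06 0 0 0; -1 0.004 0.003 -0.064 0 0 0; -1 0.004 0.003 -0.064 0 0 0"

```text
clock: 2.62
eef_pos: [0.5686, -0.0165, 0.0512]
tool_rot: [0.722, 0.692, 0.001, 0.001]
ft_force: [0.0, 0.1, 0.4]
grip_width: 0.0
grasp_force: 0.0
```

Call:
step_arm:
  targets: "-1 0 0 -0.002 0 0 0; -1 0 0 -0.004 0 0 0; -1 0 0 -0.006 0 0 0; -1 0 0 -0.006 0 0 0"

```text
clock: 2.95
eef_pos: [0.5677, -0.0161, 0.0467]
tool_rot: [0.721, 0.692, 0.0, 0.0]
ft_force: [-0.3, -0.3, 1.3]
grip_width: 0.0002
grasp_force: 0.6
```

Call:
step_arm:
  targets: "-1 0 0 -0.002 0 0 0; -1 0 0 -0.004 0 0 0; -1 0 0 -0.004 0 0 0"

```text
clock: 3.2
eef_pos: [0.5677, -0.017, 0.0449]
tool_rot: [0.722, 0.692, -0.0, 0.001]
ft_force: [-1.1, -2.7, 4.2]
grip_width: -0.0003
grasp_force: 1.9
```

Call:
step_arm:
  targets: "-1 0 0 -0.002 0 0 0; -1 0 0 -0.002 0 0 0"

```text
clock: 3.37
eef_pos: [0.5678, -0.0174, 0.044]
tool_rot: [0.722, 0.692, -0.001, 0.001]
ft_force: [-1.2, -3.8, 4.9]
grip_width: 0.0002
grasp_force: 2.8
```

Call:
step_arm:
  targets: "-1 0 -0.001 -0.002 0 0 0; -1 0 -0.001 -0.002 0 0 0"

```text
clock: 3.53
eef_pos: [0.5678, -0.0177, 0.0434]
tool_rot: [0.722, 0.692, -0.0, 0.001]
ft_force: [-0.5, -4.1, 7.5]
grip_width: -0.0003
grasp_force: 4.0
```

```bash
python3 snap.py w3; python3 -c "
import cv2
im=cv2.imread('pics/w3.png')[160:400,170:470]; cv2.imwrite('pics/w3c.png',cv2.resize(im,None,fx=2.5,fy=2.5,interpolation=cv2.INTER_CUBIC))"
```

```text
{'clock': 3.5833, 'eef_pos': [0.5678, -0.0177, 0.0434], 'tool_rot': [0.7218, 0.6921, -0.0002, 0.0012], 'ft_force': [-0.9952, -3.193, 8.1251], 'joint_pos': [-0.03, 0.5182, -0.102, 0.9492, -0.0021, 1.5827], 'grip_width': 0.0002}
```

View pics/w3c.png

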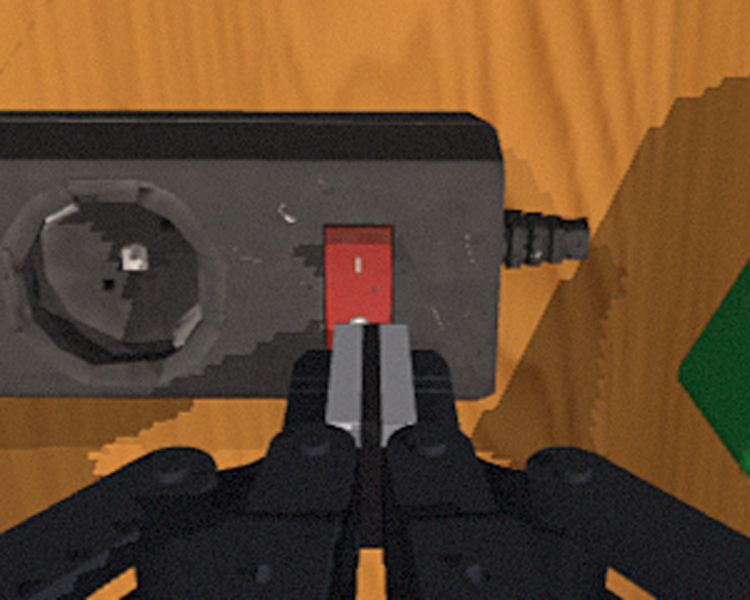

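The lower half is down, and the far half has come up so its side face shows at crop (358,233). I'll press slightly further until it reaches the stop.

Call:
step_arm:
  targets: "-1 0 0 -0.002 0 0 0; -1 0 0 -0.003 0 0 0; -1 0 0 -0.003 0 0 0"

```text
clock: 3.83
eef_pos: [0.5679, -0.0178, 0.0432]
tool_rot: [0.722, 0.692, -0.0, 0.002]
ft_force: [-4.2, -4.5, 13.9]
grip_width: -0.0003
grasp_force: 7.6
```

Call:
step_arm:
  targets: "-1 0 0 0.02 0 0 0; -1 0 0 0.06 0 0 0; -1 0 -0.04 0.12 0 0 0; -1 0 -0.08 0.16 0 0 0; -1 0 -0.08 0.16 0 0 0"

```text
clock: 4.25
eef_pos: [0.5705, -0.059, 0.1256]
tool_rot: [0.722, 0.691, 0.003, 0.004]
ft_force: [0.8, 0.1, 0.4]
grip_width: -0.0001
grasp_force: 0.0
```

```bash
python3 snap.py w4; python3 -c "
import cv2
im=cv2.imread('pics/w4.png')[60:300,150:450]; cv2.imwrite('pics/w4c.png',cv2.resize(im,None,fx=2.5,fy=2.5,interpolation=cv2.INTER_CUBIC))"
```

```text
{'clock': 4.3, 'eef_pos': [0.5693, -0.0577, 0.1234], 'tool_rot': [0.7222, 0.6917, 0.0021, 0.0019], 'ft_force': [-0.3462, -0.1293, 0.086], 'joint_pos': [-0.1013, 0.4437, 0.0079, 1.1294, 0.0007, 1.5127], 'grip_width': 0.0001}
```

View pics/w4c.png

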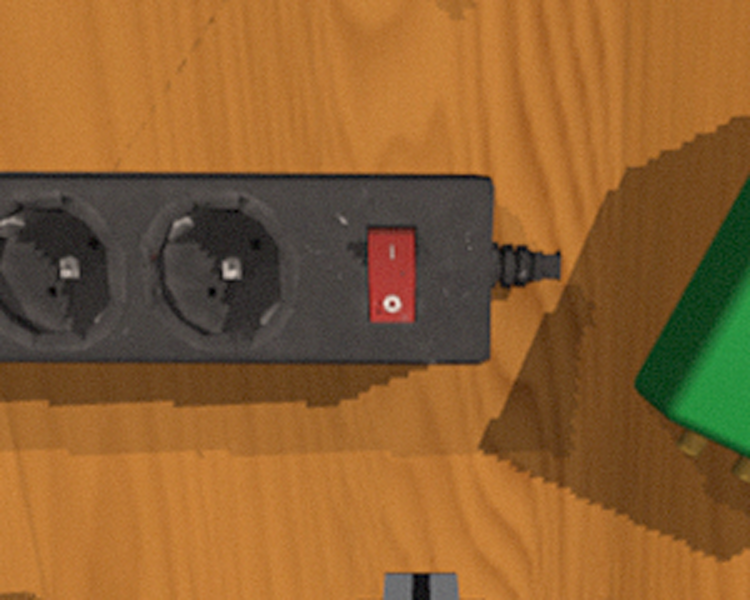

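The rocker now sits with its far half up. The shadow that was beside the near half in w2 is now beside the far half, at crop (358,248), and the force rose hard against the stop. Next is the drive box: hover beside its key and check.

Call:
step_arm:
  targets: "-1 -0.03 -0.06 0 0 0 0; -1 -0.06 -0.12 0 0 0 0; -1 -0.09 -0.18 0 0 0 0; -1 -0.12 -0.25 -0.01 0 0 0; -1 -0.155 -0.32 -0.02 0 0 0; -1 -0.19 -0.39 -0.03 0 0 0; -1 -0.23 -0.45 -0.04 0 0 0; -1 -0.23 -0.465 -0.045 0 0 0; -1 -0.23 -0.465 -0.045 0 0 0; -1 -0.23 -0.465 -0.045 0 0 0"

```text
clock: 5.13
eef_pos: [0.452, -0.288, 0.0971]
tool_rot: [0.722, 0.692, 0.0, -0.001]
ft_force: [0.6, -0.0, 0.0]
grip_width: -0.0004
grasp_force: 0.0
```

```bash
python3 snap.py w5; python3 -c "
import cv2
im=cv2.imread('pics/w5.png')[100:400,130:530]; cv2.imwrite('pics/w5c.png',cv2.resize(im,None,fx=2,fy=2,interpolation=cv2.INTER_CUBIC))"
```

```text
{'clock': 5.1833, 'eef_pos': [0.4526, -0.2876, 0.0975], 'tool_rot': [0.7211, 0.6928, 0.0003, -0.0009], 'ft_force': [-0.0116, -0.1177, -0.5813], 'joint_pos': [-0.5667, 0.4071, -0.1238, 1.0416, 0.0011, 1.0441], 'grip_width': -0.0001}
```

View pics/w5c.png

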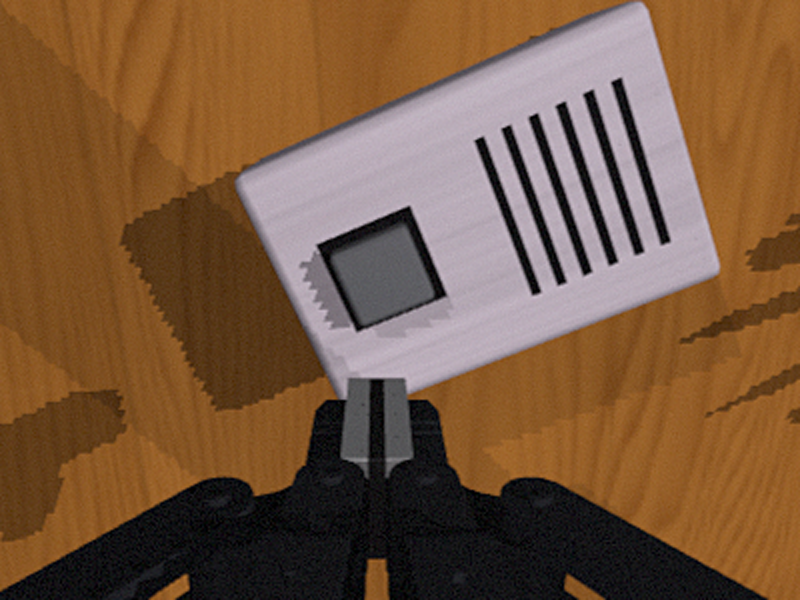

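The crop shows the drive's square key at crop (385,267), still out, with the fingertip edge at (377,378).

```bash
python3 - <<'E'
from h import *; import pickle
w=pickle.load(open("w5.pkl","rb")); g=lambda x,y:(x/2+130,y/2+100)
k=at_z(w,g(386,267),.059); t=at_z(w,g(377,378),.0975); print("key",k.round(4),"tip edge",t.round(4)); d=k-t+[0,.011,0]
print("shift",d.round(4),"norm",(d/.5).round(4))
w1=pickle.load(open("w1.pkl","rb")); print(tri([(w,g(386,267)),(bot.camera_info("top"),(420,256)),(bot.camera_info("scene"),(384,193))]))
E
```

```text
key [ 0.4554 -0.2627  0.059 ] tip edge [ 0.4521 -0.2792  0.0975]
shift [ 0.0033  0.0275 -0.0385] norm [ 0.0066  0.0551 -0.077 ]
(array([ 0.45348973, -0.26633366,  0.05050459]), [np.float64(0.0022673530482186055), np.float64(0.0022902968104062528), np.float64(0.0005056322124084622)])
```

Call:
step_arm:
  targets: "-1 0.006 0.04 0 0 0 0; -1 0.006 0.053 0 0 0 0; -1 0.006 0.053 -0.03 0 0 0; -1 0.006 0.053 -0.06 0 0 0; -1 0.006 0.053 -0.072 0 0 0; -1 0.006 0.053 -0.076 0 0 0; -1 0.006 0.053 -0.08 0 0 0; -1 0.006 0.053 -0.08 0 0 0"

```text
clock: 5.85
eef_pos: [0.4557, -0.2622, 0.0585]
tool_rot: [0.721, 0.693, 0.0, 0.0]
ft_force: [0.5, 0.2, -1.3]
grip_width: 0.0001
grasp_force: 0.0
```

Call:
step_arm:
  targets: "-1 0 0 -0.002 0 0 0; -1 0 0 -0.004 0 0 0; -1 0 0 -0.006 0 0 0; -1 0 0 -0.008 0 0 0; -1 0 0 -0.008 0 0 0"

```text
clock: 6.27
eef_pos: [0.4559, -0.2628, 0.0546]
tool_rot: [0.722, 0.692, 0.0, 0.001]
ft_force: [0.8, -0.8, 2.2]
grip_width: -0.0001
grasp_force: 0.8
```

Call:
step_arm:
  targets: "-1 0 0 -0.002 0 0 0; -1 0 0 -0.003 0 0 0; -1 0 0 -0.003 0 0 0"

```text
clock: 6.52
eef_pos: [0.4558, -0.2628, 0.0531]
tool_rot: [0.722, 0.692, 0.0, 0.001]
ft_force: [1.0, 1.1, 2.5]
grip_width: 0.0004
grasp_force: 1.2
```

Call:
step_arm:
  targets: "-1 0 0 -0.001 0 0 0; -1 0 0 -0.002 0 0 0; -1 0 0 -0.002 0 0 0"

```text
clock: 6.77
eef_pos: [0.4558, -0.2629, 0.053]
tool_rot: [0.722, 0.692, 0.0, 0.001]
ft_force: [-1.0, 1.6, 8.8]
grip_width: -0.0002
grasp_force: 4.5
```

Call:
step_arm:
  targets: "-1 0 0 -0.001 0 0 0; -1 0 0 -0.002 0 0 0; -1 0 0 -0.002 0 0 0"

```text
clock: 7.02
eef_pos: [0.4558, -0.2629, 0.0529]
tool_rot: [0.721, 0.692, 0.0, 0.001]
ft_force: [-2.0, 1.8, 14.6]
grip_width: 0.0
grasp_force: 7.4
```

Call:
step_arm:
  targets: "-1 0 0 0.02 0 0 0; -1 0 0 0.06 0 0 0; -1 0 0.02 0.12 0 0 0; -1 0 0.08 0.18 0 0 0; -1 0.02 0.14 0.2 0 0 0; -1 0.04 0.2 0.2 0 0 0; -1 0.06 0.28 0.2 0 0 0; -1 0.08 0.36 0.2 0 0 0; -1 0.08 0.44 0.2 0 0 0; -1 0.08 0.52 0.2 0 0 0"

```text
clock: 7.85
eef_pos: [0.4949, -0.001, 0.1505]
tool_rot: [0.722, 0.692, -0.001, -0.0]
ft_force: [0.9, 0.5, 0.1]
grip_width: 0.0004
grasp_force: 0.0
```

```bash
python3 - <<'E'
from h import *
print({k:np.round(bot.get_obs()[k],4).tolist() for k in ("clock","eef_pos","joint_pos")})
E
```

```text
{'clock': 7.85, 'eef_pos': [0.4949, -0.001, 0.1505], 'joint_pos': [-0.0017, 0.2827, -0.1561, 1.1332, -0.0005, 1.6107]}
```

The key bottomed at z≈0.053 m, with the force rising to 14.6 N and no further travel. Moving to the amplifier.

Call:
step_arm:
  targets: "-1 0 0.08 0 0 0 0; -1 0.01 0.16 0 0 0 0; -1 0.02 0.24 0 0 0 0; -1 0.026 0.32 0 0 0 0; -1 0.026 0.4 0 0 0 0; -1 0.026 0.48 0 0 0 0; -1 0.026 0.545 -0.03 0 0 0; -1 0.026 0.545 -0.1 0 0 0; -1 0.026 0.545 -0.1 0 0 0; -1 0.026 0.545 -0.1 0 0 0"

```text
clock: 8.68
eef_pos: [0.5057, 0.2687, 0.0984]
tool_rot: [0.721, 0.693, -0.004, -0.001]
ft_force: [0.2, 0.2, 1.4]
grip_width: -0.0002
grasp_force: 0.0
```

```bash
python3 snap.py w6; python3 -c "
import cv2
im=cv2.imread('pics/w6.png')[100:400,130:530]; cv2.imwrite('pics/w6c.png',cv2.resize(im,None,fx=2,fy=2,interpolation=cv2.INTER_CUBIC))"
```

```text
{'clock': 8.7333, 'eef_pos': [0.5074, 0.2689, 0.1003], 'tool_rot': [0.7216, 0.6923, -0.0017, -0.0002], 'ft_force': [0.5384, -0.1317, -0.0126], 'joint_pos': [0.4877, 0.4739, -0.0082, 1.0921, -0.0005, 2.1], 'grip_width': -0.0003}
```

View pics/w6c.png

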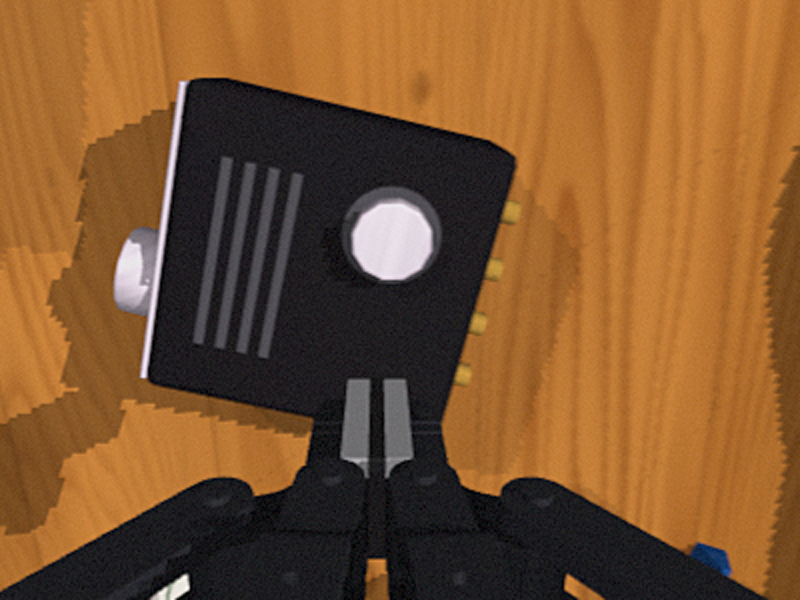

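The crop shows the black amp with its light front and knob at the left, (137,271), and brass terminals at the right. The white round key is at crop (392,240), and the fingertip edge is at (377,379). It is black and matches the text, unlike the two green look-alikes.

```bash
python3 - <<'E'
from h import *; import pickle
w=pickle.load(open("w6.pkl","rb")); g=lambda x,y:(x/2+130,y/2+100)
k=at_z(w,g(392,240),.054); t=at_z(w,g(377,379),.1); print("key",k.round(4),"tip edge",t.round(4)); d=k-t+[0,.010,0]
print("shift",d.round(4),"norm",(d/.5).round(4))
E
```

```text
key [0.5108 0.3002 0.054 ] tip edge [0.5057 0.2779 0.1   ]
shift [ 0.0051  0.0323 -0.046 ] norm [ 0.0102  0.0646 -0.092 ]
```

Call:
step_arm:
  targets: "-1 0.01 0.04 0 0 0 0; -1 0.01 0.064 0 0 0 0; -1 0.01 0.064 -0.04 0 0 0; -1 0.01 0.064 -0.07 0 0 0; -1 0.01 0.064 -0.082 0 0 0; -1 0.01 0.064 -0.088 0 0 0; -1 0.01 0.064 -0.092 0 0 0; -1 0.01 0.064 -0.092 0 0 0"

```text
clock: 9.4
eef_pos: [0.5139, 0.3018, 0.0557]
tool_rot: [0.722, 0.692, 0.001, 0.0]
ft_force: [0.4, 0.8, 0.3]
grip_width: 0.0002
grasp_force: 0.0
```

Call:
step_arm:
  targets: "-1 0 0 -0.002 0 0 0; -1 0 0 -0.004 0 0 0; -1 0 0 -0.006 0 0 0; -1 0 0 -0.008 0 0 0; -1 0 0 -0.008 0 0 0"

```text
clock: 9.82
eef_pos: [0.514, 0.3022, 0.0513]
tool_rot: [0.722, 0.692, 0.001, 0.0]
ft_force: [1.3, -0.4, 1.8]
grip_width: -0.0
grasp_force: 0.9
```

Call:
step_arm:
  targets: "-1 0 0 -0.002 0 0 0; -1 0 0 -0.004 0 0 0; -1 0 0 -0.004 0 0 0"

```text
clock: 10.07
eef_pos: [0.5136, 0.3021, 0.0488]
tool_rot: [0.721, 0.692, 0.0, 0.0]
ft_force: [1.5, 0.7, 1.7]
grip_width: 0.0001
grasp_force: 1.0
```

Call:
step_arm:
  targets: "-1 0 0 -0.002 0 0 0; -1 0 0 -0.003 0 0 0; -1 0 0 -0.003 0 0 0"

```text
clock: 10.32
eef_pos: [0.5136, 0.3021, 0.048]
tool_rot: [0.721, 0.692, 0.0, 0.0]
ft_force: [0.6, -0.3, 5.7]
grip_width: -0.0001
grasp_force: 2.9
```

Call:
step_arm:
  targets: "-1 0 0 -0.002 0 0 0; -1 0 0 -0.002 0 0 0"

```text
clock: 10.48
eef_pos: [0.5136, 0.3022, 0.048]
tool_rot: [0.721, 0.692, 0.001, 0.0]
ft_force: [-1.7, -1.3, 10.4]
grip_width: 0.0002
grasp_force: 5.3
```

Call:
step_arm:
  targets: "-1 0 0 -0.002 0 0 0; -1 0 0 -0.002 0 0 0"

```text
clock: 10.65
eef_pos: [0.5137, 0.3022, 0.0479]
tool_rot: [0.721, 0.692, 0.001, 0.0]
ft_force: [-2.6, -2.4, 14.8]
grip_width: -0.0001
grasp_force: 7.7
```

Call:
step_arm:
  targets: "-1 0 0 0.02 0 0 0; -1 0 0 0.06 0 0 0; -1 0 0 0.12 0 0 0; -1 0 -0.06 0.18 0 0 0; -1 0 -0.12 0.22 0 0 0; -1 0 -0.16 0.24 0 0 0; -1 0 -0.16 0.24 0 0 0; -1 0 -0.16 0.24 0 0 0"

```text
clock: 11.32
eef_pos: [0.5133, 0.2213, 0.1658]
tool_rot: [0.722, 0.692, 0.0, -0.0]
ft_force: [0.8, -0.0, 0.1]
grip_width: 0.0
grasp_force: 0.0
```

```bash
python3 snap.py w7
```

```text
{'clock': 11.3667, 'eef_pos': [0.5128, 0.2219, 0.1648], 'tool_rot': [0.7217, 0.6922, -0.0003, -0.0005], 'ft_force': [0.297, 0.2453, -0.269], 'joint_pos': [0.408, 0.3927, 0.0426, 1.2217, 0.0007, 2.0204], 'grip_width': 0.0002}
```

Call:
step_arm:
  targets: "-1 0 -0.08 0 0 0 0; -1 0 -0.16 0 0 0 0; -1 0 -0.24 0 0 0 0; -1 0 -0.32 0 0 0 0; -1 0 -0.4 0 0 0 0; -1 0 -0.48 0 0 0 0; -1 0.04 -0.54 0 0 0 0; -1 0.08 -0.6 0 0 0 0; -1 0.11 -0.6 0 0 0 0; -1 0.11 -0.6 0 0 0 0"

```text
clock: 12.2
eef_pos: [0.5704, -0.0788, 0.1632]
tool_rot: [0.722, 0.692, -0.0, -0.001]
ft_force: [0.2, 0.8, -0.1]
grip_width: 0.0002
grasp_force: 0.0
```

```bash
python3 snap.py w8
```

```text
{'clock': 12.25, 'eef_pos': [0.5686, -0.0777, 0.1631], 'tool_rot': [0.7215, 0.6924, -0.0007, -0.0014], 'ft_force': [-0.2667, 0.0534, -0.6812], 'joint_pos': [-0.1361, 0.4247, 0.0869, 1.2362, 0.0007, 1.4758], 'grip_width': 0.0001}
```

Call:
step_arm:
  targets: "-1 -0.05 -0.06 0.03 0 0 0; -1 -0.1 -0.12 0.06 0 0 0; -1 -0.15 -0.18 0.1 0 0 0; -1 -0.22 -0.24 0.12 0 0 0; -1 -0.28 -0.32 0.12 0 0 0; -1 -0.32 -0.4 0.12 0 0 0; -1 -0.32 -0.46 0.12 0 0 0; -1 -0.32 -0.46 0.12 0 0 0; -1 -0.32 -0.46 0.12 0 0 0; -1 -0.32 -0.46 0.12 0 0 0"

```text
clock: 13.08
eef_pos: [0.4081, -0.3064, 0.2244]
tool_rot: [0.721, 0.693, 0.0, -0.001]
ft_force: [-0.2, 0.8, 0.4]
grip_width: 0.0002
grasp_force: 0.0
```

```bash
python3 snap.py w9; python3 - <<'E'
from h import *; import pickle
s=bot.camera("scene")[:,:,::-1]; cv2.imwrite("pics/scene1.png",s)
P=lambda n:cv2.imread(f"pics/{n}.png")
def crop(n,p,h=42):
    w=pickle.load(open(n+".pkl","rb")); f=240/np.tan(np.radians(w["vertical_fov"])/2); q=np.linalg.inv(w["pose"])@np.r_[p,1]
    u,v=int(w["cx"]-f*q[0]/q[2]),int(w["cy"]+f*q[1]/q[2]); print(n,u,v)
    im=P(n); u=min(max(u,h),640-h); v=min(max(v,h),480-h); return cv2.resize(im[v-h:v+h,u-h:u+h],(266,266),interpolation=cv2.INTER_CUBIC)
row=np.hstack([crop("w7",(.511,.301,.05)),crop("w8",(.566,-.002,.045)),crop("w9",(.455,-.265,.055))])
b=P("scene0")[160:400,200:600]; a=s[160:400,200:600]
bot_=cv2.resize(np.hstack([b,a]),(798,240))
cv2.imwrite("pics/fin.png",np.vstack([row,bot_]))
# strip drift check from scene cameras: difference
for nm,(x0,y0,x1,y1) in dict(strip=(285,220,390,285),drive=(345,178,400,220),amp=(235,295,310,360)).items():
    A=cv2.cvtColor(P("scene0")[y0:y1,x0:x1],6).astype(np.float32);B=cv2.cvtColor(np.ascontiguousarray(s)[y0:y1,x0:x1],6).astype(np.float32)
    print(nm,cv2.phaseCorrelate(A,B,cv2.createHanningWindow(A.shape[::-1],cv2.CV_32F)))
E
```

```text
{'clock': 13.1333, 'eef_pos': [0.4084, -0.306, 0.2245], 'tool_rot': [0.7208, 0.6932, 0.0002, -0.0012], 'ft_force': [0.1788, -0.0272, 0.037], 'joint_pos': [-0.6435, 0.2659, 0.0208, 1.328, 0.0007, 0.9663], 'grip_width': 0.0}
w7 310 135
w8 308 139
w9 367 177
strip ((0.14615177296173698, 0.028689273136485838), 0.9849930627601137)
drive ((-0.2596645308471075, 0.5617037327942853), 0.9302737096503929)
amp ((0.6343272590146256, 0.896668439435615), 1.1903312103836625)
```

View pics/fin.png

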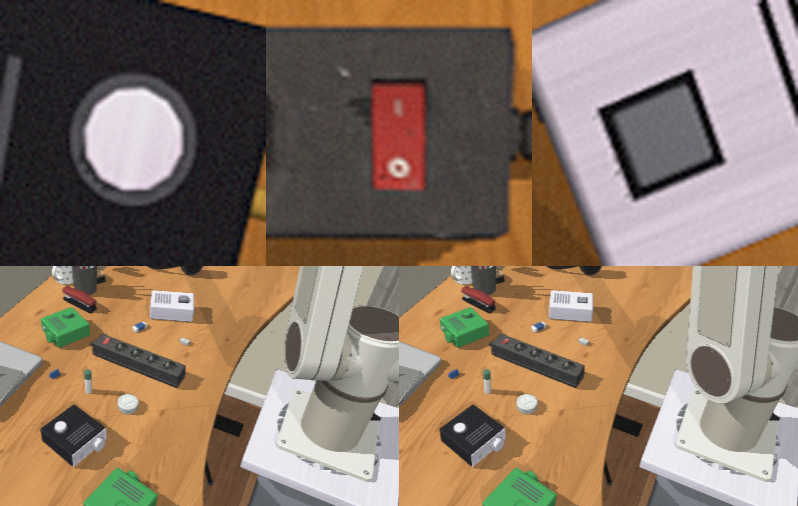

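The final composite shows both keys sunk in their bezels, at (133,138) and (661,135). The rocker at (398,135) has its far half up. In the scene crops before and after, the devices and the small things are in the same places.

```bash
python3 -c "
from workcell import bot
print(bot.job_done())"
```

```text
the job is handed in; nothing more can be done
None
```

I tipped the rocker on, then pressed the square key and the round key fully in, in that order, and handed the job in at about 13 s; the highest force reading was about 15 N, and the camera check showed the devices and small things still in place.

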